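# Cap the square bottle and crack it a quarter turn for venting

### The arm

A 7-joint arm with a two-finger parallel gripper is mounted at the origin on a cart in front of the work surface, level with it; the furniture and walls round the work are solid. World frame = base frame: x ahead of the robot, y to its left, z up, the work surface at z = 0. Lengths are in m, angles in rad, forces in N, time in s.
With the tool pointing down it reaches from about 0.425 to 1.025 m from the base axis. Payload 3.6 kg.
Tool frame: the origin (TCP) lies between the finger pads; the fingertips stand 8 mm ahead of it and the grasp point (between the pads) lies 11 mm behind it (bot.nose_length is the distance from the TCP to the fingertips, in m); y points along the fingers, z is the direction in which the jaws open and shut, and the axes are right-handed (so a half turn about y gives the same grasp; the last joint's range is limited). The gripper opens to 85 mm and grips with 20 to 120 N. Pads are 22 mm wide; open, the fingers measure 114 mm over their backs; the gripper's body (76 mm by 85 mm) begins 54 mm behind the grasp point. The pads swing forward as they close: fully open they stand 13 mm farther back than shut.
Start: joints at [1.097, 0.591, 0.048, 1.609, -0.033, 0.943, -0.034], TCP at [0.269, -0.673, 0.239] pointing down, gripper open.
Joint ranges: [-2.69, 2.69], [-0.47, 2.24], [-1.27, 1.36], [0.19, 2.51], [-1.53, 4.68], [0.08, 2.07], [-3.09, 3.09]. Speed limits (rad/s): [2.57, 2.57, 3.14, 3.14, 3.14, 3.14, 3.14].

### API

Orientations are given as a rotation vector (axis times angle).
In Python, from workcell import bot gives the robot as it stands. The module is installed in compiled form; this text tells all that it offers.
- The arm moves only by the tool send_rows, never from a script. Its arguments are lists of equal length, an entry for each row: "gripper": the opening, from 0 (shut) to 1 (fully open); "dp": the shift along the tool's x, y, z in mm, a list of three; "roll": the turn about the tool's y in rad. In form: {"gripper": [gripper, ...], "dp": [[x, y, z], ...], "roll": [roll, ...]}. A call has 1 to 20 rows; each row is the pose to reach, as a shift and turn from the pose measured when the call began, along the tool's axes at that moment; what a row does not reach only later rows make up. A row lasts 1/8 s, in which the tool goes at most 62.5 mm and 10.7 degrees, less where a joint would pass 70% of its speed; a pose out of reach is approached as far as the arm can. A call with a gripper value outside its range is refused whole. The fingers move at their own pace and stop on an object; the grip force is fixed at half the most. Time passes only in rows, so rows that repeat a pose let the fingers close. It gives the time, the measured TCP pose, the force and the opening at its end, in the units of the state.
- bot.get_state(): the state, without advancing time (a new reading comes with each control period).
- bot.camera(name): name is "scene" or "top" or "wrist"; returns a dict with "img" (420x560x3 uint8, red, green, blue), "depth" (420x560 float32, m along the optical axis (not along the pixel's ray), 0 where there is no reading), "K" (3x3 intrinsics, pixels), "world_from_camera" (4x4, takes a point from camera to world coordinates). Camera axes: x right, y down, z forward; pixel columns grow to the right and rows downward; lengths in m; the calibration is good to about 2 mm. The wrist camera is an equidistant fisheye: a pixel r from the principal point sees the ray r / f radians off the axis. A picture is of the moment at which its call begins.
- bot.close_job(): hands the job in, once; it reports no verdict.
Trained networks look in a picture, given as the dict that the camera call returned (one of the last four; its "shot" number tells which), for a name from the list of things; names that differ only in an ending like _2 or _b are one class to them, and where a whole thing is asked for, a point or a joint stands for the part that bears it (a point fixed in the world has none). Each returns a list of dicts, best first, with "confidence" (0 to 1); they miss things now and then, are a little off and sometimes report something else, mostly with a low value. They report only what shows in the picture. A call takes as long as a camera call. They do not tell look-alikes from the thing itself.
- bot.silhouettes(name, picture): "mask" (420x560 bool, what is visible of it) and "bbox" ([left, top, right, bottom] in pixels, round what is visible of it).
- bot.landmark_of(name, picture): "xy" ([column, row] in pixels: a listed point, or the origin of a listed thing).
The state is a dict: "time": time; "joint_positions": joint angles; "dq": joint speeds; "joint_torque": joint torques, N m; "tcp_pos": TCP position; "orientation": TCP orientation; "contact_force": force on the tool from outside, world axes, zero at the start; "ft_torque": the same for the moment, N m; "finger_gap": finger opening in m.
Only numpy, scipy, OpenCV 4.12 (cv2) and the standard library are available. Lean on these libraries where they do the work, as an engineer would, in place of code of your own. Each camera call takes 0.05 s, during which the arm holds its last target. There are 200 camera calls.

### The job

Stand the square brown bottle upright in the square pocket of the blue capping block, fully down on the pocket's floor, and screw its blue cap clockwise until it bottoms out. Then back the cap off a quarter turn, so that the bottle can vent in the warm bath, and finish while still holding the cap in the fingers, with the bottle still seated in the pocket. Leave the dropper bottle, the small beaker and the timer where they stand.

Things in the scene. Friction and masses are not known exactly. Their poses are not given: they have to be found in the camera images.
- bottle: loose upright square brown plastic bottle with a pale blank label on two sides, 0.2 to 0.45 kg, body 48 x 48 mm and 64 mm high (faces along its own x and y), then a round sloping shoulder and neck with a round blue screw cap on top; 108 to 110 mm high in all. Origin: centre of its underside; z up.
- cap: ribbed blue screw cap on the bottle's neck, 36 mm in diameter, 24 mm high, a white line on its top; already started on the thread and not able to come off. Origin: centre of its underside, 84 mm above the bottle's underside when fully screwed down, so 20 mm above the body's square corners, which reach 34 mm from the axis. It turns with light friction (about 0.04 N m) on a right-hand thread of 3 mm a turn (up to 1.6 mm higher at the start).
- cap_thread (a joint): turn of the cap on the bottle, rad: 0 = screwed home against a hard stop; grows as it is unscrewed (anticlockwise seen from above); starts at 2.2 to 3.2. A quarter turn back from the stop is 1.57. It stays where it is left.
- capping_block: fixed blue plastic block, 96 x 96 x 26 mm, its sides along its own x and y; in the middle of its top is a square pocket, 51.2 mm wide with sides parallel to the block's and a 3 mm chamfer at the mouth, 21 mm deep. The bottle fits in any of four quarter-turn yaws, and the pocket keeps it from turning (about 4 degrees of play either way). Origin: centre of its underside on the table, z up.
- pocket_floor (a point): centre of the pocket's floor, 5 mm above the table, where the centre of the bottle's underside belongs
- dropper_bottle: bystander: small white dropper bottle, 33 mm across, 82 mm high; origin at the centre of its underside
- beaker_50: bystander: small clear beaker with orange contents, 54 mm across, 61 mm high; origin at the centre of its underside
- timer: bystander: small light-grey timer with buttons, 58 x 62 x 17 mm; origin at the centre of its underside
Not all that is in view belongs to the job. Several things look just like the capping_block: the one meant starts farthest to the robot's right.

How it is judged:
On the way, in this order (a step that is already met when the one before it is completed fails the run):
1. the bottle stands upright on the floor of the pocket (horizontal distance between bottle and pocket_floor below 0.005 m and z of bottle in the frame of pocket_floor below 0.003 m and angle between bottle's own z axis and vertical below 0.08 rad), for 0.2 s.
2. the cap is screwed home to its stop, the bottle in the pocket (value of joint cap_thread below 0.08 rad and horizontal distance between bottle and pocket_floor below 0.005 m and z of bottle in the frame of pocket_floor below 0.006 m), for 0.1 s.
At the end, for the whole second after the job is handed in: the cap stands a quarter turn (90 degrees, within 20) back from its stop and at rest, the fingers still hold it (more than 2 N), and the bottle stands upright (within 0.08 rad) in the pocket, within 5 mm of its centre and 3 mm of its floor (all of step 1 and value of joint cap_thread between 1.22 and 1.92 rad and contact force between the fingers and cap above 2 N and linear speed of bottle below 0.02 m/s and angular speed of cap below 0.1 rad/s); the arm keeps its last pose, push and grip.
It fails at once if a bystander is pushed more than 30 mm (distance of any of dropper_bottle, beaker_50, timer from where it was at the start of the episode above 0.03 m).
It fails at once if a bystander is tipped over (angle between any of dropper_bottle, beaker_50's own z axis and vertical above 0.6 rad).
It also fails if it takes over 72 s, if anything falls off the work surface, if the arm or the gripper's body presses on something with over 40 N, if the wrist force passes 120 N, or if a joint passes its speed limit or range.

## Working session

There is one attempt and no reset: what is moved stays moved. The work goes in short steps, Python scripts to look and compute and a tool call to move; the robot and the scene stay as the last step left them, time stands still between calls to the robot, and variables do not carry over. Pictures are saved under pics/ and viewed, about 8 in all and at most 12, crops included, and the job is handed in when it is done.

Besides the shell and the picture viewer there is one more tool, called after "Emit:" as name(argument=value, ...), one argument or row to a line, values as JSON. send_rows: Moves the arm, as the interface text tells. Its arguments: {"type":"object","properties":{"gripper":{"type":"array"},"dp":{"type":"array"},"roll":{"type":"array"}},"required":["gripper","dp","roll"]}

```bash
mkdir -p pics; cat > h.py <<'E'
import numpy as np, cv2
from scipy.spatial.transform import Rotation as R
from workcell import bot
def save(p,n): cv2.imwrite('pics/'+n,cv2.cvtColor(p['img'],cv2.COLOR_RGB2BGR))
def pts(p,m=None):
    d=p['depth']; K=p['K']; T=p['world_from_camera']
    v,u=np.nonzero((d>0) if m is None else (m&(d>0)))
    z=d[v,u]; c=np.stack([(u-K[0,2])/K[0,0]*z,(v-K[1,2])/K[1,1]*z,z],1)
    return c@T[:3,:3].T+T[:3,3],u,v
E
python3 - <<'E'
from h import *
s=bot.get_state(); print(s['time'],s['tcp_pos'],s['orientation'],s['contact_force'],s['finger_gap'],bot.nose_length)
print(R.from_rotvec(s['orientation']).as_matrix().round(3))
a=bot.camera('scene');b=bot.camera('top')
cv2.imwrite('pics/a.png',cv2.cvtColor(np.vstack([a['img'],b['img']])[:, :],cv2.COLOR_RGB2BGR)) if 0 else None
save(a,'scene.png');save(b,'top.png')
for n,p in(('scene',a),('top',b)):
    print(n,p['K'].round(1).tolist(),p['world_from_camera'].round(3).tolist())
    for t in['bottle','cap','capping_block','dropper_bottle','beaker_50','timer']:
        for r in bot.silhouettes(t,p):
            P,u,v=pts(p,r['mask'])
            print(t,round(r['confidence'],2),r['bbox'],np.percentile(P,[2,50,98],axis=0).round(3).tolist() if len(P) else None)
E
```

```text
0.0 [ 0.2691694  -0.67229473  0.23814681] [-0.38866041  2.01537895 -2.01092166] [-0.96347887  0.16359471 -0.06823522] 0.08549329614533652 0.008
[[-0.928 -0.001  0.372]
 [-0.372  0.002 -0.928]
 [ 0.    -1.    -0.002]]
scene [[440.7, 0.0, 274.9], [0.0, 440.7, 210.8], [0.0, 0.0, 1.0]] [[-0.698, -0.449, 0.558, -0.052], [-0.715, 0.415, -0.562, 0.725], [0.021, -0.792, -0.611, 0.787], [0.0, 0.0, 0.0, 1.0]]
bottle 0.84 [365.6, 173.2, 387.5, 208.3] [[0.454, -0.252, 0.004], [0.475, -0.22, 0.061], [0.508, -0.203, 0.112]]
cap 0.6 [374.8, 172.1, 383.8, 183.5] [[0.466, -0.245, 0.086], [0.478, -0.225, 0.107], [0.496, -0.216, 0.113]]
cap 0.37 [186.0, 341.3, 222.0, 376.7] [[0.369, 0.424, 0.005], [0.396, 0.455, 0.017], [0.43, 0.484, 0.02]]
capping_block 0.94 [230.6, 268.7, 287.1, 318.0] [[0.406, 0.212, 0.004], [0.456, 0.26, 0.026], [0.507, 0.31, 0.03]]
capping_block 0.79 [119.8, 235.0, 173.7, 273.4] [[0.692, 0.333, 0.002], [0.741, 0.382, 0.025], [0.792, 0.431, 0.03]]
capping_block 0.4 [186.1, 343.2, 222.9, 377.1] [[0.368, 0.425, 0.004], [0.396, 0.456, 0.017], [0.43, 0.485, 0.02]]
dropper_bottle 0.61 [
[... 847 characters left out ...]
capping_block 0.77 [200.9, 210.5, 235.5, 242.3] [[0.411, 0.209, -0.0], [0.457, 0.257, 0.023], [0.503, 0.304, 0.031]]
capping_block 0.67 [169.0, 122.9, 205.4, 158.3] [[0.693, 0.332, -0.001], [0.741, 0.381, 0.023], [0.789, 0.428, 0.031]]
capping_block 0.38 [370.2, 217.4, 380.8, 230.2] [[0.466, -0.247, 0.089], [0.482, -0.229, 0.109], [0.497, -0.217, 0.113]]
dropper_bottle 0.52 [288.7, 202.9, 302.5, 213.2] [[0.512, -0.002, -0.004], [0.527, 0.015, 0.049], [0.547, 0.029, 0.078]]
beaker_50 0.52 [372.0, 190.7, 389.5, 205.9] [[0.537, -0.285, 0.013], [0.561, -0.266, 0.022], [0.584, -0.236, 0.062]]
timer 0.61 [150.7, 230.3, 169.8, 253.5] [[0.37, 0.42, -0.002], [0.4, 0.45, 0.015], [0.433, 0.484, 0.022]]
```

```bash
python3 -c "
import cv2,numpy as np
a=cv2.imread('pics/top.png')[90:290,120:420];cv2.imwrite('pics/topc.png',cv2.resize(a,(800,533),interpolation=cv2.INTER_CUBIC))"
```

```text
(no output)
```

View pics/topc.png

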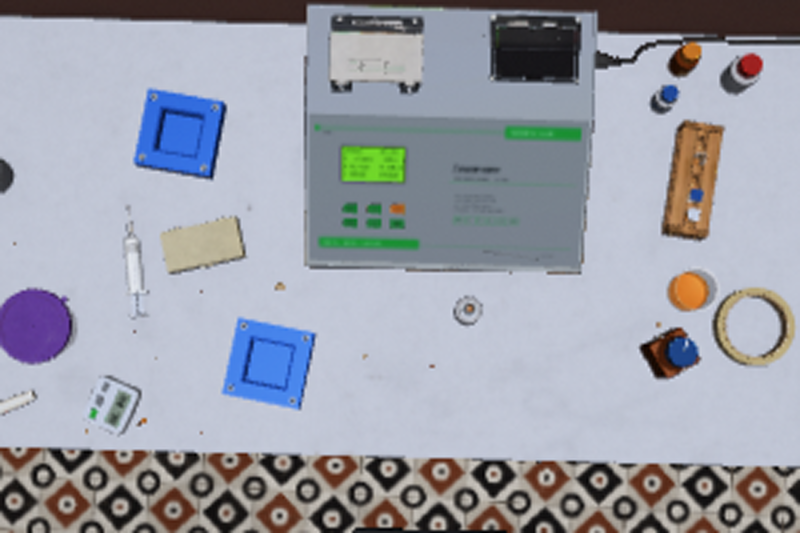

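View pics/scene.png

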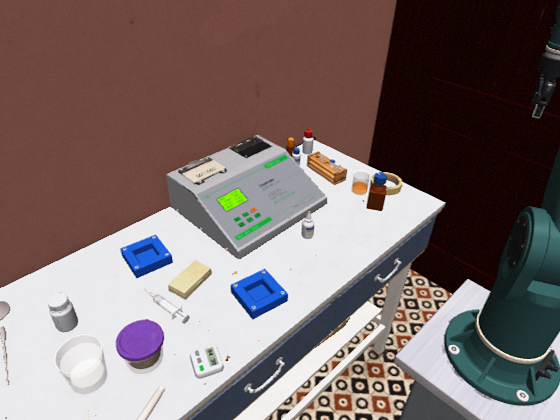

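Candidate blocks in the top crop are (180,133), at y≈0.38, and (268,363), at y≈0.26. The second is farther to the robot's right, so it is the one meant. The bottle is at crop (675,352), with the beaker and a tape roll close by. I'm moving above the bottle for a closer look.

Emit:
send_rows(
  gripper=[1,1,1,1,1,1,1,1,1,1,1,1,1,1],
  dp=[
    [-60,0,-55],
    [-120,0,-110],
    [-180,0,-165],
    [-240,0,-220],
    [-300,0,-275],
    [-362,0,-332],
    [-362,0,-332],
    [-362,0,-332],
    [-362,0,-332],
    [-362,0,-332],
    [-362,0,-332],
    [-362,0,-332],
    [-362,0,-332],
    [-362,0,-332],
  ],
  roll=[0,0,0,0,0,0,0,0,0,0,0,0,0,0],
)

```text
time: 2.45
tcp_pos: [0.482, -0.2307, 0.2393]
orientation: [-0.387, 2.013, -2.014]
contact_force: [-0.8, -0.3, 0.4]
finger_gap: 0.0852
```

```bash
cat >> h.py <<'E'
def fpts(p,m=None):
    d=p['depth']; K=p['K']; T=p['world_from_camera']
    v,u=np.nonzero((d>0) if m is None else (m&(d>0)))
    a=(u-K[0,2])/K[0,0]; b=(v-K[1,2])/K[1,1]; r=np.hypot(a,b)+1e-9
    s=np.tan(r)/r; z=d[v,u]; ok=r<1.4
    c=np.stack([a*s*z,b*s*z,z],1)[ok]
    return c@T[:3,:3].T+T[:3,3],u[ok],v[ok]
def rect(P):
    (c,wh,a)=cv2.minAreaRect(P[:,:2].astype(np.float32)); return np.round(c,4),np.round(wh,4),round(a,1)
E
python3 - <<'E'
from h import *
s=bot.get_state(); print(s['time'],s['tcp_pos'],s['joint_positions'].round(3) if hasattr(s['joint_positions'],'round') else s['joint_positions'])
w=bot.camera('wrist');t=bot.camera('top');save(w,'w1.png')
print(w['K'].tolist(),w['world_from_camera'].round(3).tolist())
P,u,v=fpts(w); near=(abs(P[:,0]-.482)<.06)&(abs(P[:,1]+.229)<.05)
for lo,hi in((.003,.02),(.02,.06),(.09,.12),(.104,.12)):
    k=near&(P[:,2]>lo)&(P[:,2]<hi)
    if k.sum()>5: print(lo,hi,k.sum(),rect(P[k]),P[k].mean(0).round(4),P[k][:,2].max())
for r in bot.silhouettes('bottle',w)+bot.silhouettes('cap',w): print(r['confidence'],r['bbox'])
P,u,v=pts(t); k=(np.hypot(P[:,0]-.457,P[:,1]-.257)<.08)&(P[:,2]>.02)&(P[:,2]<.04); print('block',k.sum(),rect(P[k]))
E
```

```text
2.45 [ 0.48195478 -0.23071918  0.23930915] [ 0.374  0.353 -0.016  2.038  0.008  0.751 -0.837]
[[325.19226210127806, 0.0, 272.9282826443237], [0.0, 325.19226210127806, 210.72874402048745], [0.0, 0.0, 1.0]] [[0.371, -0.891, -0.261, 0.548], [-0.929, -0.356, -0.103, -0.205], [-0.001, 0.281, -0.96, 0.375], [0.0, 0.0, 0.0, 1.0]]
0.003 0.02 67 (array([ 0.5266, -0.2363]), array([0.0523, 0.0802]), 16.0) [ 0.5057 -0.2249  0.0123] 0.019746987959021467
0.02 0.06 336 (array([ 0.5196, -0.2385]), array([0.0188, 0.0877]), 41.6) [ 0.5165 -0.2394  0.0385] 0.05995808822369725
0.09 0.12 1446 (array([ 0.4832, -0.2351]), array([0.0355, 0.0355]), 30.9) [ 0.485  -0.2343  0.1089] 0.11230049989207508
0.104 0.12 1328 (array([ 0.4831, -0.2351]), array([0.0353, 0.0354]), 54.9) [ 0.484  -0.2348  0.1099] 0.11230049989207508
0.64 [249.3, 157.2, 303.9, 225.5]
0.66 [258.0, 179.8, 299.4, 226.5]
block 574 (array([0.4574, 0.2577]), array([0.0962, 0.0958]), 80.0)
```

View pics/w1.png

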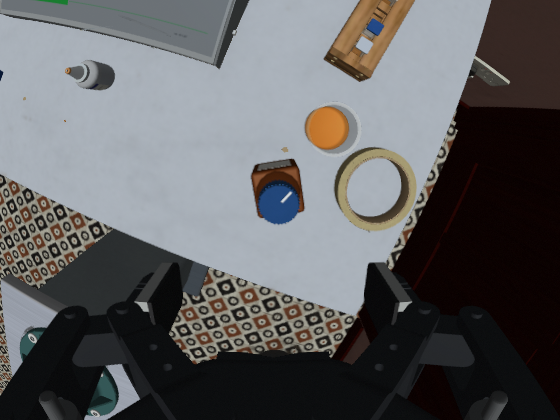

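The wrist view shows the cap at (280,203), with the body nearly in line with the jaws, the beaker at (330,130) and the tape at (376,190). I'll get the bottle's yaw from its body edges.

```bash
python3 - <<'E'
from h import *
w=bot.camera('wrist');t=bot.camera('top');c=bot.camera('scene')
Q=[]
for n,p,f in(('w',w,fpts),('t',t,pts),('s',c,pts)):
    P,u,v=f(p)
    k=(np.hypot(P[:,0]-.483,P[:,1]+.233)<.042)&(P[:,2]>.012)&(P[:,2]<.075)
    k&=P[:,1]>-.275
    A=P[k];print(n,len(A))
    for h in((.015,.035),(.035,.055),(.055,.075)):
        B=A[(A[:,2]>h[0])&(A[:,2]<h[1])]
        if len(B)>8: print(h,len(B),rect(B))
    K=k&(P[:,2]<.1); Q.append(A)
A=np.vstack(Q); print('all',rect(A))
# colour-based: scale wrist crop
i=w['img'][140:250,220:340]; cv2.imwrite('pics/w2.png',cv2.cvtColor(cv2.resize(i,None,fx=6,fy=5.45,interpolation=cv2.INTER_NEAREST),cv2.COLOR_RGB2BGR)) 
# body-face fit in wrist mask: best yaw by rectangle model
from scipy.optimize import minimize
def cost(x,A):
    a=x[2]; d=A[:,:2]-x[:2]; q=np.abs(np.c_[d@[np.cos(a),np.sin(a)],d@[-np.sin(a),np.cos(a)]])
    return np.minimum(np.abs(q.max(1)-.024),.006).mean()
for n,B in zip('wts',Q):
    B=B[(B[:,2]<.06)]
    r=min((minimize(cost,[.483,-.232,a],args=(B,),method='Nelder-Mead') for a in np.radians(range(-45,45,8))),key=lambda r:r.fun); print(n,len(B),r.x[:2].round(4),np.degrees(r.x[2]).round(1),r.fun)
B=np.vstack(Q);B=B[B[:,2]<.06]
r=min((minimize(cost,[.483,-.232,a],args=(B,),method='Nelder-Mead') for a in np.radians(range(-45,45,8))),key=lambda r:r.fun); print('all',r.x[:2].round(4),np.degrees(r.x[2]).round(1),r.fun)
E
```

```text
w 1230
(0.015, 0.035) 101 (array([ 0.5031, -0.224 ]), array([0.0019, 0.0445]), 30.3)
(0.035, 0.055) 108 (array([ 0.5035, -0.2237]), array([0.0023, 0.0449]), 29.2)
(0.055, 0.075) 1013 (array([ 0.4833, -0.2351]), array([0.0479, 0.0484]), 30.2)
t 96
(0.015, 0.035) 14 (array([ 0.4978, -0.2188]), array([0.0167, 0.0483]), 55.6)
(0.035, 0.055) 14 (array([ 0.4981, -0.219 ]), array([0.0131, 0.0467]), 51.3)
(0.055, 0.075) 65 (array([ 0.4951, -0.2276]), array([0.0196, 0.0482]), 34.0)
s 358
(0.015, 0.035) 94 (array([ 0.4759, -0.2164]), array([0.0519, 0.025 ]), 15.6)
(0.035, 0.055) 98 (array([ 0.4716, -0.2144]), array([0.0479, 0.0101]), 31.4)
(0.055, 0.075) 149 (array([ 0.4825, -0.2315]), array([0.0479, 0.0496]), 32.3)
all (array([ 0.4819, -0.2318]), array([0.049 , 0.0551]), 30.7)
w 253 [ 0.4818 -0.2338] -59.5 0.0002831256875291437
t 40 [ 0.4825 -0.235 ] 30.7 0.0007681637152115718
s 234 [ 0.4841 -0.235 ] 31.2 0.0016638494555433977
all [ 0.4828 -0.2355] 30.6 0.0009688240879756433
```

View pics/w2.png

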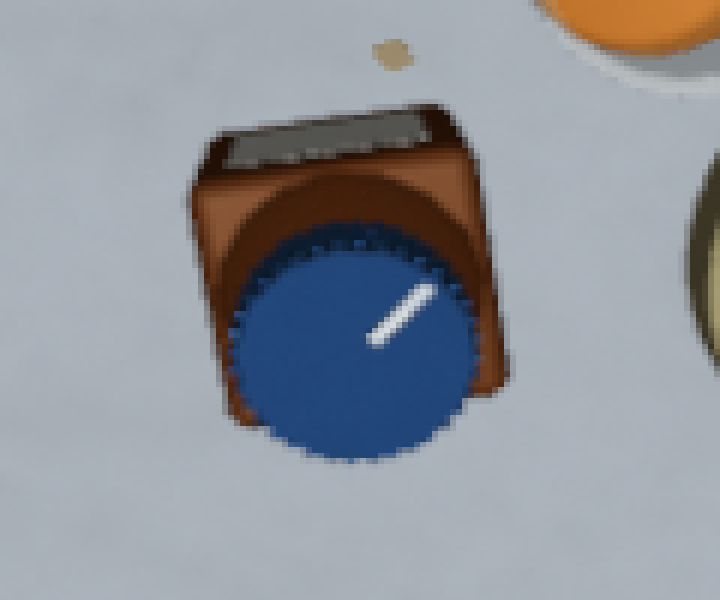

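Bottle: centre (0.483,-0.235), yaw about 30.3°, cap top about 0.111. I'll turn 8.5° anticlockwise and descend until the palm sits just above the cap.

Emit:
send_rows(
  gripper=[1,1,1,1,1,1,1,1,1,1,1,1],
  dp=[
    [0.7,0,4.4],
    [0.7,30,4.4],
    [0.7,60,4.4],
    [0.7,90,4.4],
    [0.7,110,4.4],
    [0.7,125,4.4],
    [0.7,140,4.4],
    [0.7,155,4.4],
    [0.7,168,4.4],
    [0.7,180,4.4],
    [0.7,188,4.4],
    [0.7,188,4.4],
  ],
  roll=[-0.148,-0.148,-0.148,-0.148,-0.148,-0.148,-0.148,-0.148,-0.148,-0.148,-0.148,-0.148],
)

```text
time: 4.3
tcp_pos: [0.4828, -0.2345, 0.0507]
orientation: [-0.522, 1.924, -1.923]
contact_force: [0.1, 0.1, 0.8]
finger_gap: 0.0852
```

```bash
python3 - <<'E'
from h import *
s=bot.get_state(); print(s['time'],s['tcp_pos'],s['joint_positions'],s['contact_force'])
M=R.from_rotvec(s['orientation']).as_matrix();print(M.round(3),np.degrees(np.arctan2(M[1,2],M[0,2])))
w=bot.camera('wrist');save(w,'w3.png')
E
```

```text
4.3 [ 0.48283305 -0.23447265  0.05072631] [ 0.39092752  0.65439442 -0.03193822  2.14486928  0.05775651  0.34413045
 -0.73061965] [0.13984747 0.14951098 0.79902142]
[[-0.863 -0.001  0.505]
 [-0.505  0.    -0.863]
 [ 0.001 -1.    -0.001]] -59.691138151291554
```

View pics/w3.png

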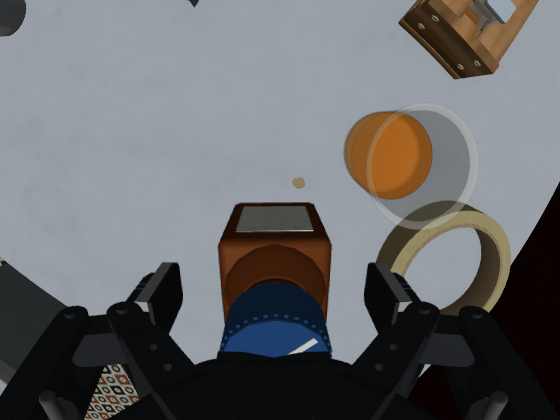

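The jaws straddle the body evenly, and there is no contact yet. Closing on the bottle.

Emit:
send_rows(
  gripper=[0.3,0.3,0.3,0.3,0.3,0.3,0.3,0.3],
  dp=[
    [0,0,0],
    [0,0,0],
    [0,0,0],
    [0,0,0],
    [0,0,0],
    [0,-4,0],
    [0,-12,0],
    [0,-20,0],
  ],
  roll=[0,0,0,0,0,0,0,0],
)

```text
time: 5.35
tcp_pos: [0.4827, -0.2344, 0.0714]
orientation: [-0.522, 1.924, -1.923]
contact_force: [-0.8, 0.5, -3.2]
finger_gap: 0.0469
```

Emit:
send_rows(
  gripper=[0.3,0.3,0.3,0.3,0.3,0.3,0.3,0.3,0.3,0.3,0.3,0.3,0.3,0.3,0.3,0.3,0.3,0.3,0.3,0.3],
  dp=[
    [0,-35,0],
    [0,-70,0],
    [0,-105,0],
    [0,-130,0],
    [-15,-130,-29],
    [-33,-130,-63],
    [-51,-130,-98],
    [-69,-130,-133],
    [-87,-130,-168],
    [-105,-130,-203],
    [-123,-130,-238],
    [-141,-130,-273],
    [-160,-130,-308],
    [-178,-130,-343],
    [-196,-130,-378],
    [-214,-130,-413],
    [-226.7,-130,-437.5],
    [-226.7,-130,-437.5],
    [-226.7,-130,-437.5],
    [-226.7,-130,-437.5],
  ],
  roll=[0,0,0,0,-0.16,-0.33,-0.5,-0.67,-0.84,-1.01,-1.18,-1.35,-1.52,-1.69,-1.86,-2.03,-2.2,-2.35,-2.438,-2.438],
)

```text
time: 7.85
tcp_pos: [0.4575, 0.257, 0.2015]
orientation: [-1.567, 0.139, -0.137]
contact_force: [0.2, 0.3, -3.6]
finger_gap: 0.0468
```

```bash
python3 - <<'E'
from h import *
s=bot.get_state(); print(s['time'],s['tcp_pos'],np.round(s['joint_positions'],3),s['contact_force'],s['finger_gap'])
M=R.from_rotvec(s['orientation']).as_matrix();print(M.round(3),np.degrees(np.arctan2(M[1,2],M[0,2])))
w=bot.camera('wrist');save(w,'w4.png')
c=bot.camera('scene')
for n,p,f in(('w',w,fpts),('s',c,pts)):
    P,u,v=f(p); k=(np.hypot(P[:,0]-.457,P[:,1]-.257)<.08)&(P[:,2]>.02)&(P[:,2]<.032); print(n,k.sum(),rect(P[k]) if k.sum()>5 else '')
    k=(np.hypot(P[:,0]-.457,P[:,1]-.257)<.05)&(P[:,2]>.1)&(P[:,2]<.21); print('bottle',P[k].min(0) if k.sum() else '')
    for z0 in(.13,.15,.17):
        kk=k&(abs(P[:,2]-z0)<.012)
        if kk.sum()>8: print(z0,kk.sum(),rect(P[kk]))
    for r in bot.landmark_of('pocket_floor',p): print(r)
E
```

```text
7.85 [0.45746981 0.25696472 0.20151083] [-0.042  0.486 -0.744  2.068  0.475  0.763  0.314] [ 0.24704702  0.28323007 -3.57357657] 0.046769020448641195
[[ 0.985 -0.001  0.175]
 [-0.175 -0.001  0.985]
 [-0.001 -1.    -0.001]] 79.91646390743395
w 4211 (array([0.4503, 0.2586]), array([0.0967, 0.0803]), 80.3)
bottle [0.43077402 0.22140817 0.1536407 ]
0.15 269 (array([0.4349, 0.2605]), array([0.0452, 0.0018]), 80.0)
0.17 976 (array([0.4349, 0.2606]), array([0.0453, 0.0021]), 80.0)
{'xy': [273.1, 189.1], 'confidence': 0.83}
{'xy': [392.5, 366.8], 'confidence': 0.68}
s 1098 (array([0.459 , 0.2572]), array([0.1002, 0.0997]), 79.4)
bottle [0.43070698 0.22237831 0.1514315 ]
0.15 86 (array([0.4481, 0.2709]), array([0.0624, 0.0309]), 36.2)
0.17 251 (array([0.4479, 0.2701]), array([0.0622, 0.0325]), 38.7)
{'xy': [146.4, 258.3], 'confidence': 0.78}
{'xy': [258.8, 294.9], 'confidence': 0.55}
{'xy': [259.9, 297.0], 'confidence': 0.4}
```

View pics/w4.png

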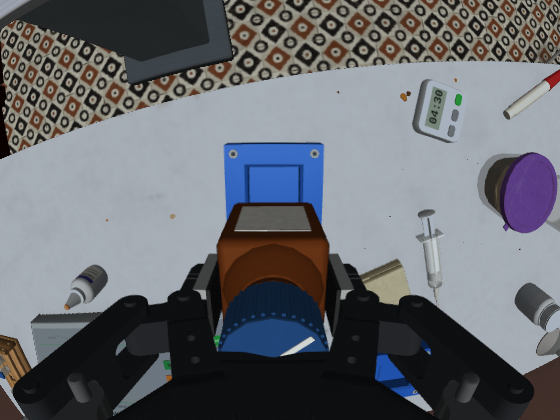

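The wrist view shows the bottle (218–327) lined up over the target block (225–323), and yaw agrees to within 0.5°. I'll descend into the mouth and check the force.

Emit:
send_rows(
  gripper=[0.3,0.3,0.3,0.3,0.3,0.3,0.3,0.3,0.3,0.3,0.3],
  dp=[
    [-0.5,20,0.6],
    [-0.5,45,0.6],
    [-0.5,70,0.6],
    [-0.5,90,0.6],
    [-0.5,105,0.6],
    [-0.5,115,0.6],
    [-0.5,119,0.6],
    [-0.5,123,0.6],
    [-0.5,127,0.6],
    [-0.5,130,0.6],
    [-0.5,130,0.6],
  ],
  roll=[0,0,0,0,0,0,0,0,0,0,0],
)

```text
time: 9.43
tcp_pos: [0.4572, 0.2579, 0.0716]
orientation: [-1.567, 0.139, -0.137]
contact_force: [-0.2, 0.8, -2.5]
finger_gap: 0.0466
```

Emit:
send_rows(
  gripper=[0.3,0.3,0.3,0.3,0.3,0.3],
  dp=[
    [0,4,0],
    [0,8,0],
    [0,12,0],
    [0,14,0],
    [0,15,0],
    [0,15,0],
  ],
  roll=[0,0,0,0,0,0],
)

```text
time: 10.18
tcp_pos: [0.457, 0.2579, 0.0569]
orientation: [-1.567, 0.139, -0.137]
contact_force: [-0.8, -0.0, 2.2]
finger_gap: 0.047
```

The bottle is at the floor: the load has gone from -2.5 to +2.2 N. I'll release, rise, wind the wrist anticlockwise to gain range, and position at the cap.

Emit:
send_rows(
  gripper=[1,1,1,1,1,1,1,1,1,1,1,1,1,1,1],
  dp=[
    [0,0,0],
    [0,0,0],
    [0,0,0],
    [0,0,0],
    [0,-12,0],
    [0,-24,0],
    [0,-36,0],
    [0,-36,0],
    [0,-36,0],
    [0,-36,0],
    [0,-36,0],
    [0,-36,0],
    [0,-33,0],
    [0,-33,0],
    [0,-33,0],
  ],
  roll=[0,0,0,0,0,0,0,-0.18,-0.36,-0.54,-0.72,-0.9,-0.9,-0.9,-0.9],
)

```text
time: 12.05
tcp_pos: [0.4571, 0.2579, 0.0901]
orientation: [-1.496, -0.565, 0.566]
contact_force: [-0.0, -0.2, -0.3]
finger_gap: 0.0854
```

```bash
cat > chk.py <<'E'
from h import *
s=bot.get_state(); print(s['time'],np.round(s['tcp_pos'],4),np.round(s['joint_positions'],3),np.round(s['contact_force'],1),np.round(s['ft_torque'],2),s['finger_gap'])
M=R.from_rotvec(s['orientation']).as_matrix();print(M.round(3).tolist(),np.degrees(np.arctan2(M[1,2],M[0,2])))
c=bot.camera('scene');t=bot.camera('top');w=bot.camera('wrist')
for n,p,f in(('w',w,fpts),('s',c,pts),('t',t,pts)):
    P,u,v=f(p); hsv=cv2.cvtColor(p['img'],cv2.COLOR_RGB2HSV)[v,u]
    k=(np.hypot(P[:,0]-.457,P[:,1]-.257)<.035)&(P[:,2]>.05)&(P[:,2]<.13)
    b=k&(hsv[:,1]>100)&(hsv[:,0]>95)&(hsv[:,0]<130)
    if b.sum()>5: print(n,'cap',b.sum(),rect(P[b]),'z max',np.percentile(P[b][:,2],[5,50,98]).round(4))
    g=k&(hsv[:,1]>80)&(hsv[:,0]<25)
    if g.sum()>5: print(n,'body',g.sum(),rect(P[g]),np.percentile(P[g][:,2],[2,98]).round(4))
E
python3 - <<'E'
exec(open('chk.py').read())
save(w,'w5.png')
a=c['img'][240:340,200:320]; cv2.imwrite('pics/s5.png',cv2.cvtColor(cv2.resize(a,None,fx=5,fy=5),cv2.COLOR_RGB2BGR))
E
```

```text
12.05 [0.4571 0.2579 0.0901] [-0.025  0.711 -0.809  2.135  0.868  0.668  0.849] [-0.  -0.2 -0.3] [ 0.05 -0.08  0.04] 0.0853644997567294
[[0.75, -0.0, -0.662], [0.662, -0.001, 0.75], [-0.001, -1.0, -0.0]] 131.42718033707453
w cap 6190 (array([0.4592, 0.2563]), array([0.0389, 0.0544]), 5.2) z max [0.0983 0.1149 0.1162]
w body 4497 (array([0.457 , 0.2564]), array([0.047 , 0.0466]), 80.4) [0.0536 0.0825]
s cap 55 (array([0.4547, 0.2607]), array([0.0581, 0.0259]), 56.3) z max [0.0672 0.1082 0.1179]
s body 218 (array([0.4556, 0.2603]), array([0.0467, 0.0457]), 82.2) [0.0522 0.0819]
```

View pics/w5.png

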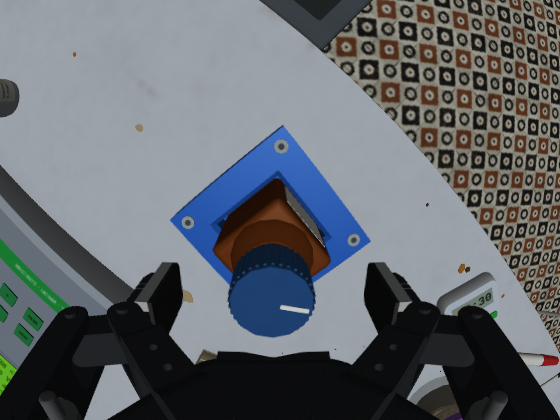

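The bottle is seated (cap top about 0.115, body square to the block) and the cap sits between the pads. Closing on the cap.

Emit:
send_rows(
  gripper=[0,0,0,0,0,0,0],
  dp=[
    [0,0,0],
    [0,0,0],
    [0,0,0],
    [0,0,0],
    [0,0,0],
    [0,0,0],
    [0,0,0],
  ],
  roll=[0,0,0,0,0,0,0],
)

```text
time: 13.08
tcp_pos: [0.4573, 0.2579, 0.0901]
orientation: [-1.497, -0.566, 0.567]
contact_force: [0.3, -1.3, 2.7]
finger_gap: 0.0344
```

Emit:
send_rows(
  gripper=[0,0,0,0,0,0,0,0,0,0,0,0,0,0,0],
  dp=[
    [0,0.1,0],
    [0,0.2,0],
    [0,0.2,0],
    [0,0.3,0],
    [0,0.4,0],
    [0,0.4,0],
    [0,0.5,0],
    [0,0.6,0],
    [0,0.6,0],
    [0,0.7,0],
    [0,0.8,0],
    [0,0.9,0],
    [0,0.9,0],
    [0,1.0,0],
    [0,1.0,0],
  ],
  roll=[0.15,0.3,0.45,0.6,0.75,0.9,1.05,1.2,1.35,1.5,1.65,1.8,1.9,2.0,2.0],
)

```text
time: 14.95
tcp_pos: [0.4574, 0.2582, 0.0892]
orientation: [-1.335, 0.988, -0.989]
contact_force: [1.1, -0.2, 2.0]
finger_gap: 0.0344
```

```bash
python3 chk.py
```

```text
14.95 [0.4574 0.2582 0.0892] [-0.384  0.591 -0.294  2.15   0.384  0.449 -0.683] [ 1.1 -0.2  2. ] [-0.07 -0.15 -0.06] 0.034427680292525124
[[0.292, 0.0, 0.957], [-0.957, -0.001, 0.292], [0.001, -1.0, 0.0]] 16.950332032488337
w cap 6263 (array([0.4591, 0.2596]), array([0.0597, 0.0352]), 34.4) z max [0.0968 0.1138 0.1152]
w body 3944 (array([0.4582, 0.265 ]), array([0.034 , 0.0468]), 79.9) [0.0524 0.0825]
s cap 195 (array([0.4559, 0.261 ]), array([0.0567, 0.0312]), 14.3) z max [0.0934 0.1127 0.1191]
s body 322 (array([0.4551, 0.2598]), array([0.0495, 0.0454]), 75.5) [0.051  0.0887]
```

Emit:
send_rows(
  gripper=[0,0,0,0,0],
  dp=[
    [0,0,0],
    [0,0.1,0],
    [0,0.1,0],
    [0,0.2,0],
    [0,0.2,0],
  ],
  roll=[0.1,0.2,0.3,0.4,0.4],
)

```text
time: 15.72
tcp_pos: [0.4582, 0.2579, 0.0891]
orientation: [-1.16, 1.279, -1.283]
contact_force: [2.1, -1.7, 2.0]
finger_gap: 0.0346
```

```bash
python3 chk.py
```

```text
15.725 [0.4582 0.2579 0.0891] [-0.46   0.583 -0.189  2.153  0.258  0.426 -0.953] [ 2.1 -1.7  2. ] [-0.53 -0.72  0.91] 0.03458424773989188
[[-0.098, 0.002, 0.995], [-0.995, -0.001, -0.098], [0.001, -1.0, 0.002]] -5.612121898405543
w cap 6263 (array([0.4581, 0.2587]), array([0.0362, 0.0611]), 83.7) z max [0.0966 0.1138 0.1151]
w body 4042 (array([0.4612, 0.2688]), array([0.0252, 0.0472]), 76.1) [0.0522 0.0826]
s cap 138 (array([0.4564, 0.2589]), array([0.0588, 0.0347]), 6.1) z max [0.094  0.1127 0.1278]
s body 304 (array([0.456 , 0.2598]), array([0.0476, 0.0452]), 72.7) [0.0511 0.088 ]
t body 12 (array([0.4672, 0.2338]), array([0.008 , 0.0127]), 85.4) [0.0542 0.0727]
```

The wrist torque jumped to 0.9 N m and the bottle twisted to the limit of its pocket play, so the cap is at the hard stop. I'll record the white line's angle, then back off a quarter turn.

```bash
cat > line.py <<'E'
from h import *
w=bot.camera('wrist'); P,u,v=fpts(w); hsv=cv2.cvtColor(w['img'],cv2.COLOR_RGB2HSV)[v,u]
top=(np.hypot(P[:,0]-.458,P[:,1]-.258)<.022)&(P[:,2]>.110)&(P[:,2]<.119)
c=rect(P[top&(hsv[:,1]>100)]); L=P[top&(hsv[:,1]<70)&(hsv[:,2]>140)]
print('cap top',c,'line n',len(L))
if len(L)>5:
    m=L[:,:2].mean(0); d=np.linalg.svd(L[:,:2]-m)[2][0]
    if d@(m-[.458,.258])<0: d=-d
    print('line dir deg',np.degrees(np.arctan2(d[1],d[0])).round(1),'radial',np.degrees(np.arctan2(m[1]-.258,m[0]-.458)).round(1))
g=(np.hypot(P[:,0]-.458,P[:,1]-.258)<.04)&(P[:,2]>.030)&(P[:,2]<.066)&(hsv[:,1]>80)&(hsv[:,0]<25)
f=(np.hypot(P[:,0]-.458,P[:,1]-.258)<.04)&(P[:,2]>.060)&(P[:,2]<.0715)&(hsv[:,1]>80)&(hsv[:,0]<25)
print('body',rect(P[g]) if g.sum()>5 else '',rect(P[f]) if f.sum()>5 else '')
s=bot.get_state();M=R.from_rotvec(s['orientation']).as_matrix();print('az',np.degrees(np.arctan2(M[1,2],M[0,2])),np.round(s['tcp_pos'],4),np.round(s['contact_force'],1),np.round(s['ft_torque'],2),s['finger_gap'],s['time'])
E
python3 line.py
```

```text
cap top (array([0.4585, 0.258 ]), array([0.0352, 0.0348]), 84.6) line n 155
line dir deg 22.8 radial -28.5
body (array([0.4601, 0.279 ]), array([0.0496, 0.017 ]), 7.4) (array([0.4612, 0.2688]), array([0.0253, 0.047 ]), 76.0)
az -5.800173584393809 [0.4582 0.2579 0.0891] [ 4.7 -2.6  2.2] [-0.63 -0.89  1.06] 0.03463262591421549 15.925
```

Emit:
send_rows(
  gripper=[0,0,0,0,0,0,0,0,0,0,0,0,0,0,0],
  dp=[
    [0,0,0],
    [0,-0.1,0],
    [0,-0.1,0],
    [0,-0.2,0],
    [0,-0.2,0],
    [0,-0.3,0],
    [0,-0.3,0],
    [0,-0.4,0],
    [0,-0.5,0],
    [0,-0.5,0],
    [0,-0.6,0],
    [0,-0.7,0],
    [0,-0.7,0],
    [0,-0.7,0],
    [0,-0.7,0],
  ],
  roll=[0,-0.1,-0.22,-0.34,-0.46,-0.58,-0.7,-0.85,-1.0,-1.15,-1.3,-1.45,-1.57,-1.65,-1.65],
)

```text
time: 17.8
tcp_pos: [0.4573, 0.2583, 0.0897]
orientation: [-1.57, 0.021, -0.02]
contact_force: [0.5, -0.4, 1.1]
finger_gap: 0.0344
```

```bash
python3 line.py; python3 chk.py
```

```text
cap top (array([0.4568, 0.2579]), array([0.0348, 0.0352]), 89.8) line n 146
line dir deg 116.4 radial 69.7
body (array([0.4354, 0.2583]), array([0.0143, 0.0483]), 9.1) (array([0.4452, 0.2596]), array([0.0475, 0.0238]), 82.5)
az 88.52525857879742 [0.4573 0.2583 0.0897] [0.1 0.7 1.9] [ 0.06 -0.03  0.02] 0.034855800956298144 17.85
17.85 [0.4573 0.2583 0.0897] [-0.142  0.654 -0.633  2.14   0.726  0.572  0.235] [0.1 0.7 1.9] [ 0.06 -0.03  0.02] 0.034855800956298144
[[1.0, -0.0, 0.026], [-0.026, 0.0, 1.0], [-0.0, -1.0, 0.0]] 88.52525857879742
w cap 6277 (array([0.4551, 0.2567]), array([0.0603, 0.0394]), 84.6) z max [0.0974 0.1144 0.1157]
w body 3716 (array([0.4453, 0.2594]), array([0.0477, 0.0248]), 83.4) [0.0592 0.0828]
s cap 183 (array([0.4555, 0.2599]), array([0.0527, 0.0324]), 71.2) z max [0.0936 0.113  0.1175]
s body 302 (array([0.4463, 0.2684]), array([0.0603, 0.0356]), 47.8) [0.0512 0.0872]
```

```bash
python3 - <<'E'
from h import *
w=bot.camera('wrist');save(w,'w6.png')
s=bot.get_state()
def T(p,o): A=np.eye(4);A[:3,:3]=R.from_rotvec(o).as_matrix();A[:3,3]=p;return A
X=np.linalg.inv(T(s['tcp_pos'],s['orientation']))@w['world_from_camera']
C5=T([.4571,.2579,.0901],[-1.496,-.565,.566])@X
K=w['K']
for n,C,h,box in(('w5',C5,.1150,(235,315,265,330)),('w6',w['world_from_camera'],.1145,(225,325,250,345))):
    im=cv2.imread(f'pics/{n}.png'); hsv=cv2.cvtColor(im,cv2.COLOR_BGR2HSV)
    v,u=np.nonzero((hsv[...,1]<70)&(hsv[...,2]>140)); k=(u>box[0])&(u<box[1])&(v>box[2])&(v<box[3]);u,v=u[k],v[k]
    a=(u-K[0,2])/K[0,0];b=(v-K[1,2])/K[0,0];r=np.hypot(a,b);q=np.tan(r)/r
    d=np.stack([a*q,b*q,np.ones_like(a)],1)@C[:3,:3].T; W=C[:3,3]+d*((h-C[2,3])/d[:,2])[:,None]
    near=np.hypot(W[:,0]-.457,W[:,1]-.2575)<.02; W=W[near]; m=W[:,:2].mean(0); dd=np.linalg.svd(W[:,:2]-m)[2][0]
    print(n,near.sum(),u[near].min(),u[near].max(),v[near].min(),v[near].max(),m,np.degrees(np.arctan2(dd[1],dd[0]))%180)
i=cv2.imread('pics/w6.png')[190:390,170:380]; cv2.imwrite('pics/w6c.png',cv2.resize(i,None,fx=3,fy=3,interpolation=cv2.INTER_CUBIC))
E
```

```text
w5 314 236 314 282 329 [0.45635619 0.26844826] 139.3580245847297
w6 597 233 313 305 341 [0.46936998 0.25936198] 103.19209290382136
```

View pics/w6c.png

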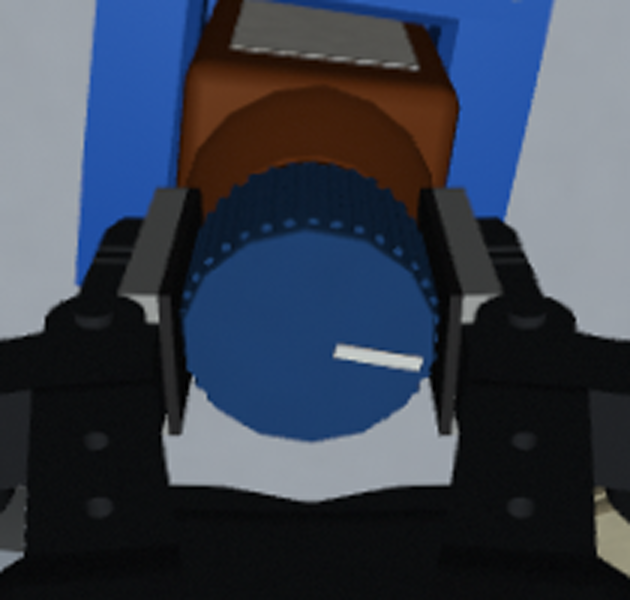

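No slip: the line sits 8° from the jaw axis both before and after the turn. The cap is about 87° back from its stop relative to the bottle, and the bottle is seated. Handing in while still holding the cap.

```bash
python3 -c "
from h import *
print(bot.close_job())"
```

```text
the job is handed in; nothing more can be done
None
```

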